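Point out the open bench valve, then push it shut

TASK

One of the three bench valves has been left open: its lever points more along its hose nozzle than across it, while the other two stand square across, closed. Point at the open valve first: hold the fingertips still a couple of centimetres above the round cap on its pivot for two seconds, touching nothing; then push its lever with the fingertips, without pinching it and not roughly, until it is fully closed, and draw clear. Leave the other two valves and the glassware and other things on the bench as they are.

Things in the scene. Friction and masses are not known exactly. Their poses are not given: they have to be found in the camera images.
- valve_a_cap (a point): Centre of the flat top of the round cap (32 mm across) on the pivot axis of one of three identical fixed steel-and-brass bench valves, 94 mm above the bench. Site axes are the valve's: z up; the brass hose nozzle (12 mm thick, at 42 mm height, reaching 70 mm from the axis) points along -x. The round column is 36 mm across at most above its 60 mm foot.
- lever_a (a joint): Angle of that valve's lever, rad: 0 = closed, against its stop, lever square to the nozzle (along the valve's +y); 1.571 = fully open, lever above the nozzle (along -x). Grows counter-clockwise seen from above, so closing is clockwise. Stiff hinge (about 0.07 N m), stays where left, no spring.
- lever_a_tip (a point): Point on the top face of that lever's bar, on its centre line, 75 mm from the pivot axis. The bar is steel, 14 mm wide, 10 mm thick, its underside 78 and top 88 mm above the bench, and ends 82 mm from the axis. Site axes turn with the lever: +y along the bar outwards, z up. Made of two 7 mm wide halves: _c1 leads on closing, _c2 is the side pushed.
- valve_b_cap (a point): Centre of the flat top of the round cap (32 mm across) on the pivot axis of one of three identical fixed steel-and-brass bench valves, 94 mm above the bench. Site axes are the valve's: z up; the brass hose nozzle (12 mm thick, at 42 mm height, reaching 70 mm from the axis) points along -x. The round column is 36 mm across at most above its 60 mm foot.
- lever_b (a joint): Angle of that valve's lever, rad: 0 = closed, against its stop, lever square to the nozzle (along the valve's +y); 1.571 = fully open, lever above the nozzle (along -x). Grows counter-clockwise seen from above, so closing is clockwise. Stiff hinge (about 0.07 N m), stays where left, no spring.
- lever_b_tip (a point): Point on the top face of that lever's bar, on its centre line, 75 mm from the pivot axis. The bar is steel, 14 mm wide, 10 mm thick, its underside 78 and top 88 mm above the bench, and ends 82 mm from the axis. Site axes turn with the lever: +y along the bar outwards, z up. Made of two 7 mm wide halves: _c1 leads on closing, _c2 is the side pushed.
- valve_c_cap (a point): Centre of the flat top of the round cap (32 mm across) on the pivot axis of one of three identical fixed steel-and-brass bench valves, 94 mm above the bench. Site axes are the valve's: z up; the brass hose nozzle (12 mm thick, at 42 mm height, reaching 70 mm from the axis) points along -x. The round column is 36 mm across at most above its 60 mm foot.
- lever_c (a joint): Angle of that valve's lever, rad: 0 = closed, against its stop, lever square to the nozzle (along the valve's +y); 1.571 = fully open, lever above the nozzle (along -x). Grows counter-clockwise seen from above, so closing is clockwise. Stiff hinge (about 0.07 N m), stays where left, no spring.
- lever_c_tip (a point): Point on the top face of that lever's bar, on its centre line, 75 mm from the pivot axis. The bar is steel, 14 mm wide, 10 mm thick, its underside 78 and top 88 mm above the bench, and ends 82 mm from the axis. Site axes turn with the lever: +y along the bar outwards, z up. Made of two 7 mm wide halves: _c1 leads on closing, _c2 is the side pushed.
- beaker: Glass beaker, 70 mm across, 85 mm high. Origin at the centre of its underside. Loose, not part of the job.
- flask: Glass conical flask, 72 mm across the foot, 92 mm high. Origin at the centre of its underside. Loose, not part of the job.
- jar: Amber jar with black lid, 48 mm across, 70 mm high. Origin at the centre of its underside. Loose, not part of the job.
- dish: White ceramic bowl, 76 mm across, 30 mm high. Origin at the centre of its underside. Loose, not part of the job.
- brush: Hand brush lying down, about 0.2 m long. Origin at the centre of its underside. Loose, not part of the job.
- stopper: Black rubber stopper, 34 mm across, 28 mm high. Origin at the centre of its underside. Loose, not part of the job.
- bottle: White plastic bottle, 60 mm across, 150 mm high. Origin at the centre of its underside. Loose, not part of the job.

How it is judged:
By the outcome, as a careful person would: the job done as asked, in the order asked, and still so for the second after the job is handed in, with the robot touching nothing.
It also fails if it takes over 45 s, if anything falls off the work surface, if the arm or the gripper's body presses on something with over 40 N, if the wrist force passes 120 N, or if a joint passes its speed limit or range.

ROBOT

A 6-joint arm with a two-finger parallel gripper is mounted at the origin on the work surface. World frame = base frame: x ahead of the robot, y to its left, z up, the work surface at z = 0. Lengths are in m, angles in rad, forces in N, time in s.
With the tool pointing down it reaches from about 0.3 to 0.775 m from the base axis. Payload 14.6 kg.
Tool frame: the origin (TCP) lies between the finger pads, 19 mm behind the fingertips; this is the grasp point; z points along the fingers, y is the line along which they close (so a half turn about z gives the same grasp; the last joint's range is limited). The gripper opens to 94 mm and grips with 3 to 60 N. Pads are 16 mm wide; open, the fingers measure 119 mm over their backs; the gripper's body (75 mm by 177 mm) begins 78 mm behind the grasp point.
Start: joints at [1.19, 0.3, 1.521, -0, 1.321, -0.067], TCP at [0.17, 0.523, 0.224] pointing down, gripper open.
Joint ranges: [-3.03, 3.03], [-0.79, 2.21], [0.23, 2.52], [-1.04, 4.18], [0, 3.07], [-2.55, 2.55]. Speed limits (rad/s): [2.22, 2.22, 2.57, 3.14, 3.14, 3.14].

INTERFACE

Orientations are given as [roll, pitch, yaw] about the fixed x, y, z axes, in that order (R = Rz(yaw) Ry(pitch) Rx(roll)).
In Python, from station import * gives the robot as it stands.
- The arm moves only by the tool send_rows, never from a script. Its argument "motion" is a list of rows, each a list of 3 entries, a list of its own where there are three numbers: the shift along the tool's x, y, z in units of 0.03 m (1.0 is 0.03 m), then the turn, a rotation vector about the tool's x, y, z in units of 0.12 rad (1.0 is 0.12 rad), then the opening, from -1 (shut) to 1 (fully open). In form: [[[x, y, z], [rx, ry, rz], grip], ...]. A call has 1 to 12 rows; each row shifts and turns the commanded pose from where the row before left it, along the tool's axes as they then stand; what a row does not reach is not made up. A row lasts 1/10 s, in which the tool goes at most 50 mm and 8.59 degrees, less where a joint would pass 70% of its speed; a pose out of reach is approached as far as the arm can. A call with a number of a shift or a turn outside -1 to 1 is refused whole. A call with a gripper value outside its range is refused whole. The fingers move at their own pace and stop on an object; "squeeze" is the grip in N (left out, the last holds). Time passes only in rows, so rows that do not move let the fingers close. It gives the time, the measured TCP pose, the force, the opening and the grip force at its end, in the units of the state.
- get_obs(): the state, without advancing time (a new reading comes with each control period).
- camera(name): name is "side" or "top"; returns a dict with "pixels" (420x560x3 uint8, red, green, blue), "depth" (420x560 float32, m along the optical axis (not along the pixel's ray), 0 where there is no reading), "fx", "fy", "cx", "cy" (pixels), "rvec" (rotation vector, rad) and "tvec" (3), from world to camera coordinates, as OpenCV has them. Camera axes: x right, y down, z forward; pixel columns grow to the right and rows downward; lengths in m; the calibration is good to about 2 mm. A picture is of the moment at which its call begins.
- hand_in(): hands the job in; it is judged then, once.
The state is a dict: "time_s": time; "qpos": joint angles; "joint_vel": joint speeds; "tau": joint torques, N m; "ee_pos": TCP position; "eef_rot": TCP orientation; "force": force on the tool from outside, world axes, zero at the start; "moment": the same for the moment, N m; "grip_width": finger opening in m; "grip_force": force on a finger pad.
Only numpy, scipy, OpenCV 4.12 (cv2) and the standard library are available. Lean on these libraries where they do the work, as an engineer would, in place of code of your own. Each camera call takes 0.05 s, during which the arm holds its last target. There are 200 camera calls.

## Working session

There is one attempt and no reset: what is moved stays moved. The work goes in short steps, Python scripts to look and compute and a tool call to move; the robot and the scene stay as the last step left them, time stands still between calls to the robot, and variables do not carry over. Pictures are saved under pics/ and viewed, at most 10 in all, crops included, and the job is handed in when it is done.

Besides the shell and the picture viewer there is one more tool, called after "Request:" as a command line: name --argument value ..., lists and objects as JSON in quotes. send_rows: Moves the arm, as the interface text tells. Its arguments: {"type":"object","properties":{"motion":{"type":"array"},"squeeze":{"type":"number"}},"required":["motion"]}

```bash
mkdir -p pics; cat > h.py <<'E'
from station import *
import numpy as np, cv2
def cam(n):
    c=camera(n); c['R']=cv2.Rodrigues(np.array(c['rvec'],float))[0]; c['t']=np.array(c['tvec'],float).reshape(3); return c
def plane(c,u,v,z):
    d=c['R'].T@np.array([(u-c['cx'])/c['fx'],(v-c['cy'])/c['fy'],1]); o=-c['R'].T@c['t']
    return o+d*(z-o[2])/d[2]
def cloud(c):
    v,u=np.mgrid[:420,:560]; d=c['depth']
    p=np.stack([(u-c['cx'])/c['fx']*d,(v-c['cy'])/c['fy']*d,d],-1)
    return (p-c['t'])@c['R']
E
python3 - <<'E'
from h import *
for n in('top','side'):
    c=cam(n); cv2.imwrite(f'pics/{n}0.png',c['pixels'][:,:,::-1]); print(n,-c['R'].T@c['t'])
print(get_obs())
E
```

```text
top [ 0.37975599 -0.00327944  1.11166906]
side [ 0.01648169 -0.64039656  1.15715335]
{'time_s': 0.1, 'qpos': array([ 1.19041133e+00,  3.00379645e-01,  1.52149488e+00,  9.41206305e-06,
        1.32067948e+00, -6.66173725e-02]), 'joint_vel': array([ 6.42618681e-05,  1.24612109e-03,  9.39045334e-05, -5.22291992e-04,
       -3.15173148e-03,  7.37532726e-05]), 'tau': array([-2.91659535e-04, -5.32643223e+01, -3.53283656e+01,  7.08980835e-02,
        2.34482624e-02, -7.94925973e-05]), 'ee_pos': array([0.1696891 , 0.52295675, 0.22377295]), 'eef_rot': array([-3.14063404e+00, -7.30923682e-05,  2.82782266e+00]), 'force': array([0.24557019, 0.5370166 , 0.71194309]), 'moment': array([ 0.06207377,  0.02111526, -0.03032737]), 'grip_force': 0.0, 'grip_width': 0.09376528459089964}
```

View pics/top0.png

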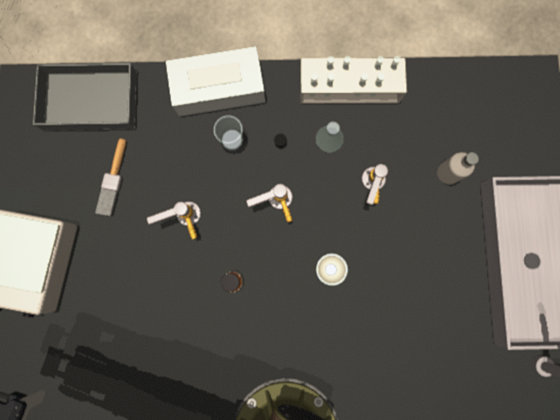

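View pics/side0.png

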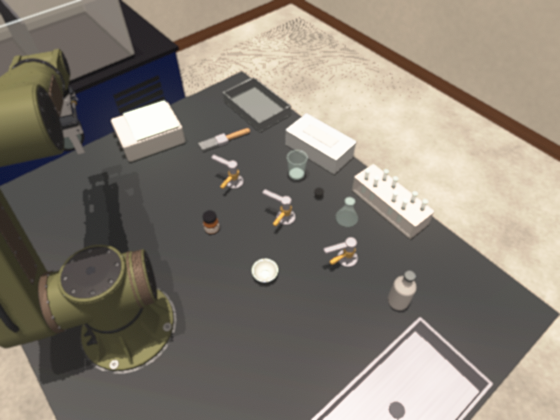

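The top view shows the right-hand valve open: cap at about (381,171), with its lever running to about (370,203) above the brass nozzle. The other two levers, with caps at (181,209) and (280,196), stand square to their nozzles. Next I'll measure the open valve.

```bash
python3 - <<'E'
from h import *
out=[]
for n,(x0,y0,x1,y1) in dict(top=(335,140,425,220),side=(310,225,380,275)).items():
    c=cam(n); P=cloud(c); px=c['pixels'].astype(int)
    m=np.zeros((420,560),bool); m[y0:y1,x0:x1]=1
    hs=cv2.cvtColor(c['pixels'],cv2.COLOR_RGB2HSV)
    white=m&(hs[...,1]<70)&(hs[...,2]>110)
    brass=m&(hs[...,1]>140)&(hs[...,2]>90)
    z=P[...,2]
    cap=m&(z>.0905)&(z<.11); bar=m&(z>.082)&(z<.0905)
    for k,mm in dict(cap=cap,bar=bar,brass=brass).items():
        q=P[mm]; print(n,k,len(q),q.mean(0).round(4) if len(q) else '', np.median(q[:,2]) if len(q) else '')
        if len(q)>5:
            qq=q[:,:2]; e=cv2.fitLine(qq.astype(np.float32),cv2.DIST_L2,0,.01,.01).ravel(); print('  dir',e.round(4),qq.min(0).round(4),qq.max(0).round(4))
    cr=c['pixels'][y0:y1,x0:x1,::-1]; out.append(cv2.resize(cr,(390,340),interpolation=cv2.INTER_CUBIC))
    for nm,u,v in (('jar',232,282),('dish',332,269),('flask',330,140),('bottle',458,166)) if n=='top' else (): print(nm,P[v-2:v+3,u-2:u+3].reshape(-1,3).mean(0).round(3))
cv2.imwrite('pics/crop.png',np.hstack(out))
E
```

```text
top cap 150 [ 0.6074 -0.2342  0.0939] 0.0939067976533561
  dir [ 0.9272 -0.3745  0.6074 -0.2342] [ 0.5395 -0.2529] [ 0.6278 -0.2041]
top bar 172 [ 0.5707 -0.2197  0.0876] 0.08770151369686863
  dir [ 0.948  -0.3184  0.5707 -0.2197] [ 0.5353 -0.2503] [ 0.628  -0.2024]
top brass 72 [ 0.5799 -0.2302  0.0483] 0.049376383272649677
  dir [ 0.9838  0.1791  0.5799 -0.2302] [ 0.5436 -0.249 ] [ 0.6247 -0.2197]
jar [0.36  0.117 0.07 ]
dish [ 0.386 -0.124  0.005]
flask [ 0.704 -0.125  0.051]
bottle [ 0.617 -0.413  0.111]
side cap 97 [ 0.6076 -0.2356  0.0941] 0.0940603267719221
  dir [ 0.9334 -0.3587  0.6076 -0.2356] [ 0.5381 -0.2538] [ 0.6315 -0.2091]
side bar 119 [ 0.5768 -0.2247  0.0871] 0.087394812914167
  dir [ 0.8913 -0.4535  0.5768 -0.2247] [ 0.5388 -0.253 ] [ 0.6255 -0.2035]
side brass 86 [ 0.573  -0.2428  0.0606] 0.04737114551548796
  dir [ 0.8358  0.549   0.573  -0.2428] [ 0.0165 -0.6404] [ 0.6118 -0.21  ]
```

View pics/crop.png

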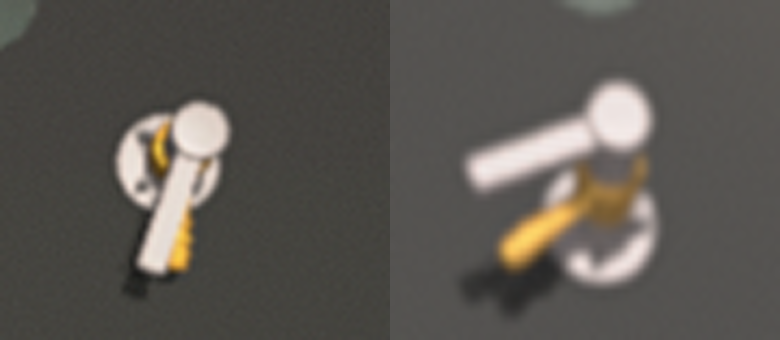

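The crop shows the open valve in both views. In the top view the cap is at about (381.4,170.6), the lever end at (370.1,203.5) and the nozzle tip at (376.5,203.5). In the side view they are at (351.1,242.2), (325.3,250.6) and (332.4,262.2).

```bash
python3 - <<'E'
from h import *
T,S=cam('top'),cam('side')
def tri(a,b):
    A=[]
    for c,(u,v) in((T,a),(S,b)):
        M=np.c_[c['R'],c['t']]; x=(u+.0-c['cx'])/c['fx'];y=(v-c['cy'])/c['fy']; A+=[x*M[2]-M[0],y*M[2]-M[1]]
    A=np.array(A); return np.linalg.lstsq(A[:,:3],-A[:,3],rcond=None)[0]
pts=dict(cap=((381.4,170.6),(351.1,242.2),.094),tip=((370.1,203.5),(325.3,250.6),.088),noz=((376.5,203.5),(332.4,262.2),.044))
R={}
for k,(a,b,z) in pts.items(): R[k]=tri(a,b); print(k,R[k].round(4),plane(T,*a,z).round(4),plane(S,*b,z).round(4))
for k in('tip','noz'): d=R[k]-R['cap']; print(k,np.hypot(*d[:2]),np.degrees(np.arctan2(d[1],d[0])))
for k,a in dict(capA=(181,209),tipA=(149,220),nozA=(194,237),capB=(280,196),tipB=(249,203),nozB=(289,220)).items(): print(k,plane(T,*a,.09 if k[:3]!='noz' else .045).round(3))
E
```

```text
cap [ 0.6145 -0.2392  0.0949] [ 0.6136 -0.2388  0.094 ] [ 0.6162 -0.2393  0.094 ]
tip [ 0.538  -0.2101  0.0916] [ 0.5364 -0.2097  0.088 ] [ 0.5421 -0.2096  0.088 ]
noz [ 0.5454 -0.2349  0.05  ] [ 0.5428 -0.2342  0.044 ] [ 0.5521 -0.2342  0.044 ]
tip 0.08184226540031275 159.1780281443407
noz 0.06917803538647659 176.4358903029126
capA [0.531 0.234 0.09 ]
tipA [0.507 0.308 0.09 ]
nozA [0.469 0.212 0.045]
capB [0.558 0.002 0.09 ]
tipB [0.543 0.075 0.09 ]
nozB [ 0.506 -0.019  0.045]
```

Request:
send_rows --motion '[[[0, 0, 0], [0, 0, 1], -1], [[0, 0, 0], [0, 0, 1], -1], [[0, 0, 0], [0, 0, 1], -1], [[0, 0, 0], [0, 0, 1], -1], [[0, 0, 0], [0, 0, 1], -1], [[0, 0, 0], [0, 0, 1], -1], [[0, 0, 0], [0, 0, 1], -1], [[0, 0, 0], [0, 0, 1], -1], [[0, 0, 0], [0, 0, 1], -1], [[0, 0, 0], [0, 0, 1], -1]]' --squeeze 10

```text
time_s: 1.3
ee_pos: [0.1698, 0.5231, 0.2242]
eef_rot: [-3.142, 0.0, 1.623]
force: [-0.8, 0.1, 0.3]
grip_width: 0.0177
grip_force: 0.0
```

Request:
send_rows --motion '[[[0, 0, 0], [0, 0, 1], -1], [[0, 0, 0], [0, 0, 1], -1], [[0, 0, 0], [0, 0, 1], -1], [[0, 0, 0], [0, 0, 1], -1], [[0, 0, 0], [0, 0, 1], -1], [[0, 0, 0], [0, 0, 1], -1], [[0, 0, 0], [0, 0, 1], -1], [[0, 0, 0], [0, 0, 1], -1], [[0, 0, 0], [0, 0, 1], -1], [[0, 0, 0], [0, 0, 0], -1]]'

```text
time_s: 2.3
ee_pos: [0.1698, 0.5231, 0.2242]
eef_rot: [3.141, 0.0, 0.546]
force: [-0.4, 0.4, 0.4]
grip_width: 0.0006
grip_force: 0.0
```

Request:
send_rows --motion '[[[0, 0.5, 0], [0, 0, 0], -1], [[0, 1, 0], [0, 0, 0], -1], [[0, 1, 0], [0, 0, 0], -1], [[0, 1, 0], [0, 0, 0], -1], [[0, 1, 0], [0, 0, 0], -1], [[0, 1, 0], [0, 0, 0], -1], [[0, 1, 0], [0, 0, 0], -1], [[0, 1, 0], [0, 0, 0], -1], [[0, 1, 0], [0, 0, 0], -1], [[0, 1, 0], [0, 0, 0], -1], [[0, 1, 0], [0, 0, 0], -1], [[0, 1, 0], [0, 0, 0], -1]]'

```text
time_s: 3.5
ee_pos: [0.3497, 0.2267, 0.2243]
eef_rot: [3.141, -0.0, 0.551]
force: [0.1, 0.0, -0.5]
grip_width: 0.0007
grip_force: 0.0
```

Request:
send_rows --motion '[[[0, 1, 0], [0, 0, 0], -1], [[0, 1, 0], [0, 0, 0], -1], [[0, 1, 0], [0, 0, 0], -1], [[0, 1, 0], [0, 0, 0], -1], [[0, 1, 0], [0, 0, 0], -1], [[0, 1, 0], [0, 0, 0], -1], [[0, 1, 0], [0, 0, 0], -1], [[0, 1, 0], [0, 0, 0], -1], [[0, 1, 0], [0, 0, 0], -1], [[0, 1, 0], [0, 0, 0], -1], [[0, 1, 0], [0, 0, 0], -1], [[0, 1, 0], [0, 0, 0], -1]]'

```text
time_s: 4.7
ee_pos: [0.5368, -0.0806, 0.2243]
eef_rot: [3.141, 0.0, 0.551]
force: [0.2, 0.4, -0.1]
grip_width: 0.0004
grip_force: 0.0
```

Request:
send_rows --motion '[[[-0.2, 1, 0], [0, 0, 0], -1], [[-0.3, 1, 0], [0, 0, 0], -1], [[0, 1, 0], [0, 0, 0], -1], [[0, 1, 0], [0, 0, 0], -1], [[0, 0.9, 0], [0, 0, 0], -1], [[0, 0.5, 0], [0, 0, 0], -1], [[0, 0.4, 0], [0, 0, 0], -1], [[0, 0, 0.3], [0, 0, 0], -1], [[0, 0, 0.5], [0, 0, 0], -1], [[0, 0, 0], [0, 0, 0], -1]]'

```text
time_s: 5.7
ee_pos: [0.6134, -0.2343, 0.1972]
eef_rot: [-3.138, 0.003, 0.549]
force: [-0.5, 1.1, 0.1]
grip_width: 0.0005
grip_force: 0.0
```

Request:
send_rows --motion '[[[0, 0.1, 0.4], [0, 0, 0], -1], [[0, 0, 0.5], [0, 0, 0], -1], [[0, 0, 0.5], [0, 0, 0], -1], [[0, 0, 0.4], [0, 0, 0], -1], [[0, 0, 0.2], [0, 0, 0], -1], [[0, 0, 0], [0, 0, 0], -1], [[0, 0, 0], [0, 0, 0], -1]]'

```text
time_s: 6.4
ee_pos: [0.6165, -0.2377, 0.1407]
eef_rot: [3.141, -0.0, 0.548]
force: [0.1, -0.1, 0.1]
grip_width: 0.0004
grip_force: 0.0
```

```bash
python3 - <<'E'
from h import *
o=[]
for n,(x0,y0,x1,y1) in dict(top=(320,110,440,230),side=(290,180,390,280)).items():
    c=cam(n); o.append(cv2.resize(c['pixels'][y0:y1,x0:x1,::-1],(390,390),interpolation=cv2.INTER_CUBIC))
cv2.imwrite('pics/pt.png',np.hstack(o)); s=get_obs(); print(s['time_s'],s['ee_pos'],s['eef_rot'],s['force'])
E
```

```text
6.5 [ 0.61660713 -0.23774262  0.14101685] [ 3.14056467e+00 -6.81595200e-04  5.47792642e-01] [-0.06081834 -0.48092514  0.41456668]
```

View pics/pt.png

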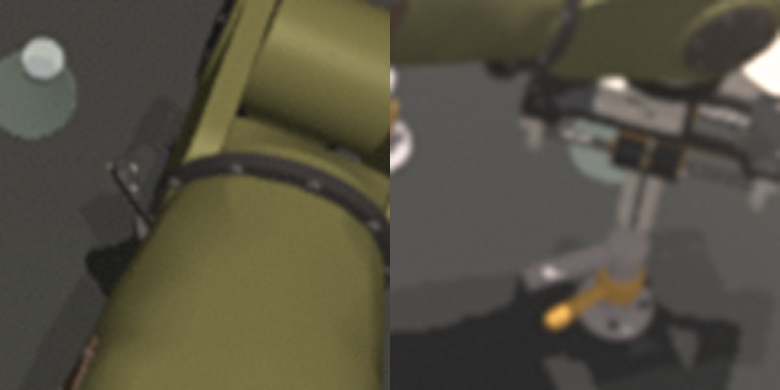

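The side crop shows the closed fingers directly over the cap at about (630,235), and the lever hasn't moved. I'll lower about 6 mm and hold.

Request:
send_rows --motion '[[[-0.1, 0, 0.2], [0, 0, 0], -1], [[0, 0, 0], [0, 0, 0], -1], [[0, 0, 0], [0, 0, 0], -1], [[0, 0, 0], [0, 0, 0], -1], [[0, 0, 0], [0, 0, 0], -1], [[0, 0, 0], [0, 0, 0], -1], [[0, 0, 0], [0, 0, 0], -1], [[0, 0, 0], [0, 0, 0], -1], [[0, 0, 0], [0, 0, 0], -1], [[0, 0, 0], [0, 0, 0], -1], [[0, 0, 0], [0, 0, 0], -1], [[0, 0, 0], [0, 0, 0], -1]]'

```text
time_s: 7.7
ee_pos: [0.6138, -0.2392, 0.1342]
eef_rot: [-3.142, 0.0, 0.548]
force: [-0.4, -0.0, -0.2]
grip_width: 0.0005
grip_force: 0.0
```

Request:
send_rows --motion '[[[0, 0, 0], [0, 0, 0], -1], [[0, 0, 0], [0, 0, 0], -1], [[0, 0, 0], [0, 0, 0], -1], [[0, 0, 0], [0, 0, 0], -1], [[0, 0, 0], [0, 0, 0], -1], [[0, 0, 0], [0, 0, 0], -1], [[0, 0, 0], [0, 0, 0], -1], [[0, 0, 0], [0, 0, 0], -1], [[0, 0, 0], [0, 0, 0], -1], [[0, 0, 0], [0, 0, 0], -1], [[0, 0, 0], [0, 0, 0], -1], [[0, 0, 0], [0, 0, 0], -1]]'

```text
time_s: 8.9
ee_pos: [0.6137, -0.2392, 0.1342]
eef_rot: [-3.142, 0.0, 0.548]
force: [-0.4, 1.4, -0.0]
grip_width: 0.0007
grip_force: 0.0
```

Request:
send_rows --motion '[[[0, 0, 0], [0, 0, 0], -1], [[0, 0, 0], [0, 0, 0], -1], [[0, 0, 0], [0, 0, 0], -1], [[0, 0, 0], [0, 0, 0], -1]]'

```text
time_s: 9.3
ee_pos: [0.6138, -0.2392, 0.1342]
eef_rot: [-3.142, 0.0, 0.548]
force: [-0.1, 0.5, -0.5]
grip_width: 0.0009
grip_force: 0.0
```

Request:
send_rows --motion '[[[-0.5, -0.25, 0], [0, 0, 0], -1], [[-0.7, -0.35, 0], [0, 0, 0], -1], [[-0.5, -0.25, 0], [0, 0, 0], -1], [[-0.3, -0.15, 0], [0, 0, 0], -1], [[0, 0, 0], [0, 0, -0.9], -1], [[0, 0, 0], [0, 0, -1], -1], [[0, 0, 0], [0, 0, -1], -1], [[0, 0, 0], [0, 0, -1], -1], [[0, 0, 0], [0, 0, -1], -1], [[0, 0, 0], [0, 0, -0.6], -1], [[0, 0, 0], [0, 0, 0], -1], [[0, 0, 0], [0, 0, 0], -1]]'

```text
time_s: 10.5
ee_pos: [0.547, -0.2448, 0.1343]
eef_rot: [3.142, 0.0, 1.206]
force: [0.3, -0.1, 0.2]
grip_width: 0.0002
grip_force: 0.0
```

Request:
send_rows --motion '[[[0, 0, 0.3], [0, 0, 0], -1], [[0, 0, 0.4], [0, 0, 0], -1], [[0, 0, 0.4], [0, 0, 0], -1], [[0, 0, 0.3], [0, 0, 0], -1], [[0, 0, 0], [0, 0, 0], -1], [[0, 0, 0], [0, 0, 0], -1]]'

```text
time_s: 11.1
ee_pos: [0.5469, -0.2448, 0.0921]
eef_rot: [-3.141, -0.0, 1.208]
force: [-0.2, 1.4, 0.2]
grip_width: 0.0002
grip_force: 0.0
```

```bash
python3 - <<'E'
from h import *
o=[]
for n,(x0,y0,x1,y1) in dict(top=(320,110,440,230),side=(290,180,390,280)).items():
    c=cam(n); o.append(cv2.resize(c['pixels'][y0:y1,x0:x1,::-1],(390,390),interpolation=cv2.INTER_CUBIC))
cv2.imwrite('pics/pre.png',np.hstack(o)); s=get_obs(); print(s['time_s'],s['ee_pos'],s['eef_rot'],s['force'])
E
```

```text
11.2 [ 0.54714311 -0.24492609  0.09271774] [3.14084461e+00 1.36979085e-04 1.20780291e+00] [ 0.3663281  -0.62171258  0.33686235]
```

View pics/pre.png

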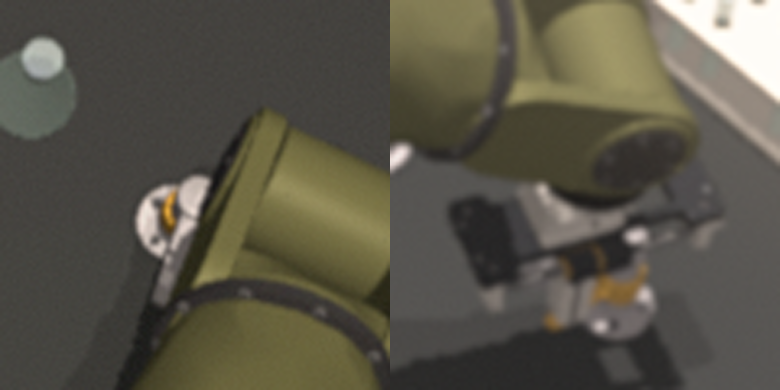

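The fingers stand beside the lever on its pushed side (side crop about (570,290)), with no contact force. I'll ease in to contact, then follow the arc.

Request:
send_rows --motion '[[[0.1, 0, 0], [0, 0, 0], -1], [[0.1, 0, 0], [0, 0, 0], -1], [[0.1, 0, 0], [0, 0, 0], -1], [[0.1, 0, 0], [0, 0, 0], -1], [[0.1, -0.02, 0], [0, 0, 0.4], -1], [[0.1, -0.02, 0], [0, 0, 0.4], -1], [[0.1, -0.02, 0], [0, 0, 0.4], -1], [[0.1, -0.02, 0], [0, 0, 0.4], -1]]'

```text
time_s: 12.0
ee_pos: [0.5539, -0.2215, 0.0922]
eef_rot: [-3.141, 0.0, 1.014]
force: [-1.6, -0.2, 0.9]
grip_width: 0.0005
grip_force: 0.6
```

Request:
send_rows --motion '[[[0.1, -0.02, 0], [0, 0, 0.4], -1], [[0.1, -0.02, 0], [0, 0, 0.4], -1], [[0.1, -0.02, 0], [0, 0, 0.4], -1], [[0.1, -0.02, 0], [0, 0, 0.4], -1], [[0.1, -0.02, 0], [0, 0, 0.4], -1], [[0.1, -0.02, 0], [0, 0, 0.4], -1]]'

```text
time_s: 12.6
ee_pos: [0.5623, -0.2052, 0.0922]
eef_rot: [-3.141, 0.0, 0.726]
force: [-1.1, -0.3, -0.5]
grip_width: -0.0
grip_force: 0.6
```

Request:
send_rows --motion '[[[0.1, -0.02, 0], [0, 0, 0.4], -1], [[0.1, -0.02, 0], [0, 0, 0.4], -1], [[0.1, -0.02, 0], [0, 0, 0.4], -1], [[0.1, -0.02, 0], [0, 0, 0.4], -1], [[0.1, -0.02, 0], [0, 0, 0.4], -1], [[0.1, -0.02, 0], [0, 0, 0.4], -1], [[0.1, -0.02, 0], [0, 0, 0.4], -1], [[0.1, -0.02, 0], [0, 0, 0.4], -1], [[0.1, -0.02, 0], [0, 0, 0.4], -1], [[0.1, -0.02, 0], [0, 0, 0.4], -1]]'

```text
time_s: 13.6
ee_pos: [0.5853, -0.1853, 0.0921]
eef_rot: [-3.141, 0.001, 0.246]
force: [-1.3, 0.6, 0.3]
grip_width: 0.0004
grip_force: 0.7
```

Request:
send_rows --motion '[[[0.1, -0.02, 0], [0, 0, 0.4], -1], [[0.1, -0.02, 0], [0, 0, 0.4], -1]]'

```text
time_s: 13.8
ee_pos: [0.591, -0.1828, 0.0921]
eef_rot: [-3.141, 0.001, 0.15]
force: [-2.1, 1.5, -0.4]
grip_width: 0.0005
grip_force: 0.7
```

Request:
send_rows --motion '[[[0.1, -0.02, 0], [0, 0, 0.4], -1], [[0.1, -0.02, 0], [0, 0, 0.4], -1], [[0.05, -0.01, 0], [0, 0, 0.2], -1]]'

```text
time_s: 14.1
ee_pos: [0.5983, -0.1805, 0.0921]
eef_rot: [-3.141, 0.001, 0.031]
force: [-1.2, 1.1, 0.4]
grip_width: 0.0005
grip_force: 0.7
```

Request:
send_rows --motion '[[[0.05, -0.01, 0], [0, 0, 0.2], -1], [[0, 0, 0], [0, 0, 0], -1]]'

```text
time_s: 14.3
ee_pos: [0.5999, -0.1804, 0.0922]
eef_rot: [3.142, 0.0, 0.008]
force: [-0.4, 1.3, 0.3]
grip_width: 0.0005
grip_force: 0.2
```

Request:
send_rows --motion '[[[0.05, -0.01, 0], [0, 0, 0.2], -1], [[0, 0, 0], [0, 0, 0], -1]]'

```text
time_s: 14.5
ee_pos: [0.6013, -0.1802, 0.0922]
eef_rot: [-3.142, 0.0, -0.017]
force: [-1.0, 0.3, -1.0]
grip_width: 0.0008
grip_force: 0.5
```

Request:
send_rows --motion '[[[0.05, 0, 0], [0, 0, 0.2], -1], [[0, 0, 0], [0, 0, 0], -1]]'

```text
time_s: 14.7
ee_pos: [0.6029, -0.1803, 0.0922]
eef_rot: [-3.142, -0.0, -0.041]
force: [-0.8, 1.6, -0.1]
grip_width: 0.0
grip_force: 0.6
```

Request:
send_rows --motion '[[[0.05, 0, 0], [0, 0, 0.2], -1], [[0, 0, 0], [0, 0, 0], -1]]'

```text
time_s: 14.9
ee_pos: [0.6044, -0.1803, 0.0922]
eef_rot: [-3.142, -0.0, -0.065]
force: [-2.0, 1.1, 0.1]
grip_width: 0.0004
grip_force: 0.6
```

Request:
send_rows --motion '[[[0.04, 0, 0], [0, 0, 0], -1], [[0, 0, 0], [0, 0, 0], -1]]'

```text
time_s: 15.1
ee_pos: [0.605, -0.1803, 0.0922]
eef_rot: [-3.141, 0.002, -0.064]
force: [-7.4, 2.2, 2.3]
grip_width: 0.0007
grip_force: 3.6
```

The force rose sharply to 7 N, so the lever is on its stop. I'll draw clear.

Request:
send_rows --motion '[[[-0.1, 0, 0], [0, 0, 0], -1], [[-0.3, 0, 0], [0, 0, 0], -1], [[-0.4, 0, 0], [0, 0, 0], -1], [[0, 0, -0.5], [0, 0, 0], -1], [[0, 0, -1], [0, 0, 0], -1], [[0, 0, -1], [0, 0, 0], -1], [[0, 0, -1], [0, 0, 0], -1], [[-0.8, 0, -0.5], [0, 0, 0], -1], [[-1, 0, 0], [0, 0, 0], -1], [[-1, 0, 0], [0, 0, 0], -1], [[-1, 0, 0], [0, 0, 0], -1], [[-1, 0, 0], [0, 0, 0], -1]]'

```text
time_s: 16.3
ee_pos: [0.437, -0.1696, 0.2136]
eef_rot: [3.141, -0.002, -0.064]
force: [0.5, -0.7, 1.3]
grip_width: 0.0009
grip_force: 0.0
```

Request:
send_rows --motion '[[[-0.5, 0.5, 0], [0, 0, 0], -1], [[0, 1, 0], [0, 0, 0], -1], [[0, 1, 0], [0, 0, 0], -1], [[0, 1, 0], [0, 0, 0], -1], [[0, 0.5, 0], [0, 0, 0], -1], [[0, 0, 0], [0, 0, 0], -1], [[0, 0, 0], [0, 0, 0], -1]]'

```text
time_s: 17.0
ee_pos: [0.4153, -0.2879, 0.2126]
eef_rot: [-3.142, -0.0, -0.064]
force: [0.0, -0.7, 0.5]
grip_width: 0.0004
grip_force: 0.0
```

```bash
python3 - <<'E'
from h import *
for n in('top','side'):
    c=cam(n); cv2.imwrite(f'pics/{n}9.png',c['pixels'][:,:,::-1])
    if n=='top':
        P=cloud(c); m=np.zeros((420,560),bool); m[130:220,310:420]=1
        z=P[...,2]; q=P[m&(z>.0855)&(z<.0895)][:,:2]; d=q-[.6145,-.239]; d=d[(np.hypot(*d.T)>.03)&(np.hypot(*d.T)<.09)]
        if len(d): print(len(d),np.degrees(np.arctan2(*d.mean(0)[::-1])))
        a=P[m&(z>.034)&(z<.05)]; d=a[:,:2]-[.6145,-.239]; d=d[(np.hypot(*d.T)>.03)&(np.hypot(*d.T)<.08)]
        if len(d): print('noz',len(d),np.degrees(np.arctan2(*d.mean(0)[::-1])))
s=get_obs(); print(s['time_s'],s['ee_pos'],s['force'])
E
```

```text
101 86.72446788247608
noz 78 172.61996356164315
17.1 [ 0.41544018 -0.28745576  0.21253496] [0.18915467 0.89444153 0.3985155 ]
```

View pics/top9.png

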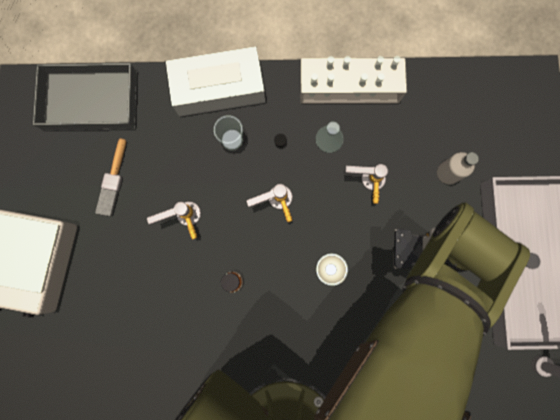

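View pics/side9.png

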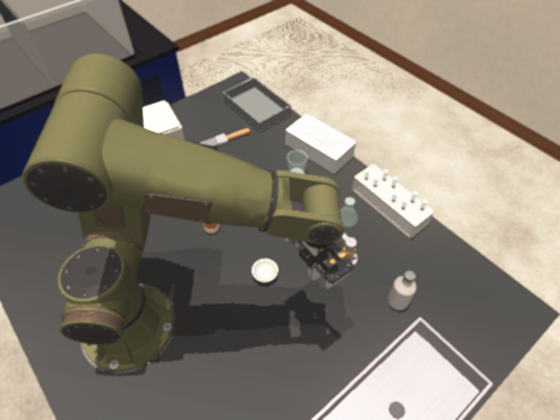

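The top view shows the lever, from (380,171) to (348,170), now square to its nozzle at (376,200). Everything else is where it was and the arm is clear.

```bash
python3 -c "
from station import *
print(hand_in())"
```

```text
the job is handed in; nothing more can be done
None
```

I pointed at the open valve (the right-hand one in the top view) for over two seconds, pushed its lever closed onto its stop with about 7 N at the end, drew the arm clear with nothing else moved in the pictures, and handed the job in at about 17 s.

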